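Lock the catch box under the spout and tip in the wrist pins

TASK

Slide the open steel box along its rails until it is fully home against the stop under the spout, then fit the channel bar over the clamp's lever and throw the lever past its dead point until it is locked against the far end of its swing; turn the lever only with the bar, never with the gripper. Lay the bar back in its cradle, and with the box locked lift the tip tray by its handle so that all three wrist pins run down into the box, let the tray down again and let go. Leave the other things on the bench where they are.

Things in the scene. Friction and masses are not known exactly. Their poses are not given: they have to be found in the camera images.
- station: Fixed steel bench fixture; position and yaw vary; origin on the table under the box's home place. Own +y runs along the rails to the spout and tip tray, +x away from the robot. Base plate 8 mm thick, y -270 to 200 mm. Rails at x -56 and +56 mm, tops 26 mm high, y -260 to 60 mm. Spout over y 33 to 85 mm, from 62 to 133 mm high. Tray from y 85 to 194 mm. Clamp post at x -115 mm, y 0.
- box_home (a point): fixed point of the station where box_floor lies when the box is fully home, its front wall against the stop. Axes as the station's
- box_floor (a point): centre of the box's inner floor, 16 mm above the table, axes as the station's. Open steel box, outside 100 mm (x) by 140 mm (y, along the rails), walls 4 mm, rim 57 mm above the table. Behind its rear (-y) wall is open space: shut fingertips lowered there (to 15 mm above the table or more) can push that wall in +y at mid-width
- box (a joint): travel of the box along the rails, m: 0 farthest from the spout, 0.140 fully home against the stop; starts between 0 and 0.06. 0.6 kg, about 2 N of friction, held sideways by the rails
- clamp_pivot (a point): on the vertical axis of the clamp lever, at mid-height of the lever (75 mm above the table), axes as the station's
- lever_end (a point): outer end of the clamp's lever, on its top face, 82 mm above the table; own x points outward along the lever, z up. A plain steel bar 12 mm wide, 14 mm high, level, reaching 85 mm from the pivot axis; hub radius 16 mm; nothing stands higher. Below and beside it is free space beyond 35 mm from the axis
- lever (a joint): lever angle, rad: 0 open (start), 1.10 locked, growing counter-clockwise from above. At 0 it points 0.55 rad from the station's -y towards -x; at 1.10, 0.55 rad from -y towards +x. A spring resists with up to 1.3 N m until the dead point near 0.78 (let go earlier, it flies back to 0), then drives it on to 1.10, where it stays, pressing a rubber foot on the box's side
- bar: loose steel extension bar 190 mm long, 30 wide, 26 high, 0.32 kg. Origin on its underside near the balance point, 100 mm from the rubber-gripped solid end, 90 mm from the channel end; own x points to the channel end, z up. Channel (x 0 to 90 mm): open below and at the mouth, inside 22 mm wide, 22 mm deep. It drops over the lever from above, mouth to the pivot, origin 125 mm from the axis
- cradle: fixed wooden bar cradle 170 mm (own x) by 70 mm, left or right of the robot, origin under its middle; base 6 mm thick. Two saddles (x -60 and +60 mm, each 14 mm long) carry the bar's underside 30 mm above the table, between horns 48 mm apart and 44 mm high. The bar lies along its x, origin near the middle; grip it there, between the saddles, across its width
- tray_hinge (a point): middle of the tip tray's hinge, 105 mm above the table, axes as the station's; the hinge axis is the station's x
- tray_handle (a point): middle of the tray's handle: a round steel bar 12 mm thick, 68 mm clear between its arms, along the station's x, 155 mm from the hinge, about 105 mm above the table with the tray down. Its axis is 46 mm from the tray's end wall, which is 8 mm higher: open the fingers only partly to straddle it. Below it is free space
- tray (a joint): tip tray angle, rad: 0 down (floor sloping back 0.08 rad, so pins stay against the end wall), growing as the handle end rises, at most 1.10. Falls back by its own weight, under 5 N at the handle. Pins roll out over its open spout end from about 0.15 on; 0.6 or more empties it
- pin0: one of three alike steel wrist pins, 22 mm diameter, 62 mm long, 0.11 kg, lying side by side in the tip tray along the station's x; origin at its centre, own x along its axis
- pin1: second wrist pin, as pin0
- pin2: third wrist pin, as pin0
- piston: bystander: loose aluminium piston, 64 mm diameter, 50 mm high, origin under its middle
- spray_can: bystander: standing can 64 mm diameter, 190 mm high, origin under its middle
- wrench: bystander: wrench 200 mm long lying along its x
- hammer: bystander: hammer 280 mm long lying along its x
- tin: bystander: fixed empty steel tin 90 by 180 mm, 35 mm high, origin under its middle; stands on the side where the cradle is not
Mind the look-alikes: they are no part of the job. What is shaped like the pin1 but green is not meant.

How it is judged:
By the outcome, as a careful person would: the job done as asked, in the order asked, and still so for the second after the job is handed in, with the robot touching nothing.
It also fails if it takes over 72 s, if anything falls off the work surface, if the arm or the gripper's body presses on something with over 40 N, if the wrist force passes 120 N, or if a joint passes its speed limit or range.

ROBOT

A 7-joint arm with a two-finger parallel gripper is mounted at the origin on the work surface. World frame = base frame: x ahead of the robot, y to its left, z up, the work surface at z = 0. Lengths are in mm, angles in rad, forces in N, time in s.
With the tool pointing down it reaches from about 350 to 775 mm from the base axis. Payload 3.1 kg.
Tool frame: the origin (TCP) lies at the very end of the fingers, on their centre line; the grasp point (between the pads) lies 19 mm behind it; z points along the fingers, y is the line along which they close (so a half turn about z gives the same grasp; the last joint's range is limited). The gripper opens to 85 mm and grips with 20 to 120 N. Pads are 22 mm wide; open, the fingers measure 114 mm over their backs; the gripper's body (76 mm by 85 mm) begins 54 mm behind the grasp point. The pads swing forward as they close: fully open they stand 13 mm farther back than shut.
Start: joints at [-1.163, 0.311, 0.014, 1.512, -0.004, 1.319, -0.027], TCP at [239.109, 495.323, 231.304] pointing down, gripper open.
Joint ranges: [-2.7, 2.7], [-0.3, 1.91], [-1.27, 1.3], [0.12, 2.57], [-1.44, 4.58], [0.2, 2.03], [-3.05, 3.05]. Speed limits (rad/s): [2.79, 2.79, 3.14, 3.14, 3.14, 3.14, 3.14].

INTERFACE

Orientations are given as a unit quaternion [x, y, z, w].
In Python, from cell import arm gives the robot as it stands. Calls block until the motion is done:
- arm.move_ptp(position, orientation): joint-space move of the TCP to a pose.
- arm.servo_line(position, frame=None, rate=150, f_stop=None): straight line of the TCP; frame=None keeps the orientation; rate is the mean speed in mm/s. With f_stop (N) it stops when the force on the tool has changed by that much, and returns True; else False.
- arm.set_joints(angles): joint-space move.
- arm.grip(opening, squeeze=None): opening from 0.0 (shut) to 1.0 (fully open); squeeze is the grip in N (None keeps the last); returns when the fingers have stopped.
- arm.hold(seconds).
- arm.ik(position, orientation): joint angles nearest the present ones, or None.
- arm.capture(name): name is "scene" or "top" or "wrist"; returns the picture (480x640x3 uint8, red, green, blue); there is no depth.
- arm.calibration(name): a dict with "fovy" (degrees; the focal length in pixels is half the picture's height over the tangent of half this angle, whatever the lens; pixels are square), "cx", "cy" (the principal point, pixels), "view" (4x4, takes a point from world to camera coordinates); the wrist camera has in their place "T_tool_cam" (4x4, takes a point from camera to tool coordinates, whose origin is the TCP and whose axes are the flange's). Camera axes: x right, y up, looking along -z (the intrinsics and any distortion apply to the point x, -y, -z); pixel columns grow to the right and rows downward; lengths in mm; the calibration is good to about 2 mm. A picture is of the moment at which its call begins: read the wrist's pose just before it. calibration takes no time and is no camera call.
A pose or a line that the arm cannot do raises arm.PlanningError and nothing moves.
- arm.close_job(): hands the job in; it is judged then, once.
Readings, each from a call of its own:
- arm.current_t(): time.
- arm.current_joints(): joint angles.
- arm.current_joint_velocities(): joint speeds.
- arm.current_effort(): joint torques, N m.
- arm.current_eef_pos(): TCP position.
- arm.current_tcp_rot(): TCP orientation.
- arm.current_contact_force(): force on the tool from outside, world axes, zero at the start.
- arm.current_torque(): the same for the moment, N m.
- arm.current_opening(): opening from 0.0 (shut) to 1.0 (fully open).
- arm.current_finger_force(): force on a finger pad.
Only numpy, scipy, OpenCV 4.12 (cv2) and the standard library are available. Lean on these libraries where they do the work, as an engineer would, in place of code of your own. Each camera call takes 0.05 s, during which the arm holds its last target. There are 200 camera calls.

## Working session

There is one attempt and no reset: what is moved stays moved. The work goes in short steps, each a Python script; the robot and the scene stay as the last script left them, time stands still between calls to the robot, and variables do not carry over. Pictures are saved under pics/ and viewed, at most 10 in all, crops included, and the job is handed in when it is done.

```bash
ls; mkdir -p pics; python3 - <<'E'
from cell import arm
import cv2,numpy as np
np.set_printoptions(precision=4,suppress=True)
for n in("scene","top"):
    im=arm.capture(n); cv2.imwrite(f"pics/{n}0.png",im[:,:,::-1]); c=arm.calibration(n); print(n,c)
print(arm.calibration("wrist"));print(arm.current_tcp_rot(),arm.current_t())
E
```

```text
pics
scene {'fovy': 54.55158723960643, 'cx': 318.93282986178497, 'cy': 241.49104278752117, 'view': array([[   -0.6529,     0.7574,     0.0068,   418.4802],
       [   -0.6018,    -0.5242,     0.6026,   265.4005],
       [    0.46  ,     0.3893,     0.798 , -1550.2951],
       [    0.    ,     0.    ,     0.    ,     1.    ]])}
top {'fovy': 49.39428233496881, 'cx': 327.2668006524112, 'cy': 237.2235583059799, 'view': array([[   -0.0106,    -0.9999,    -0.0025,   -24.3548],
       [    0.989 ,    -0.0108,     0.1475,  -573.7889],
       [   -0.1475,    -0.0009,     0.9891, -1573.1308],
       [    0.    ,     0.    ,     0.    ,     1.    ]])}
{'fovy': 59.86572580713915, 'cx': 312.38746282691847, 'cy': 239.2909912498007, 'T_tool_cam': array([[   0.0001,    0.9638,    0.2665,   68.0377],
       [   1.    ,   -0.0003,    0.0008,    0.665 ],
       [   0.0009,    0.2665,   -0.9638, -141.4734],
       [   0.    ,    0.    ,    0.    ,    1.    ]])}
[ 0.2229  0.9748 -0.0011 -0.0002] 0.1
```

View pics/top0.png

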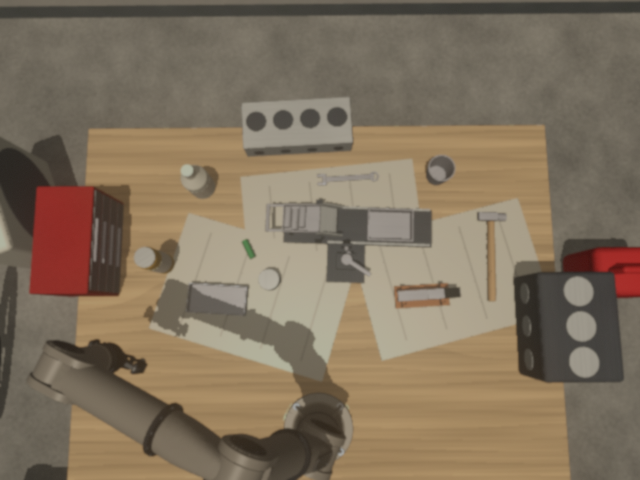

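View pics/scene0.png

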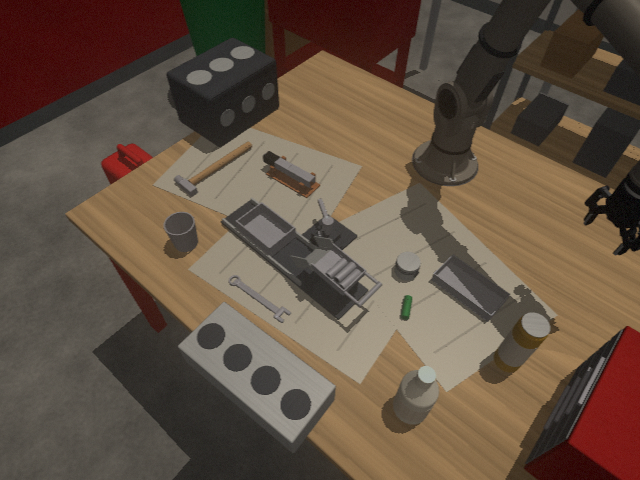

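The top view shows the station with box (390,225), lever end (367,271), tray handle (268,217), and the bar (black grip at 455,293) in its cradle (422,295). The tin is at (218,298), and the green pin look-alike at (249,248) is not to be used. The scene view agrees, with the three real pins at (345,270) in the tray. Next are wrist close-ups.

```bash
cat > h.py <<'E'
from cell import arm
import cv2,numpy as np
from scipy.spatial.transform import Rotation as Rn
np.set_printoptions(precision=2,suppress=True)
def q(psi): return (Rn.from_euler('z',psi)*Rn.from_euler('x',np.pi)).as_quat()  # tool x at yaw psi, pointing down
def cam(n):
    c=arm.calibration(n); f=240/np.tan(np.radians(c['fovy']/2))
    if n=='wrist':
        T=np.eye(4);T[:3,:3]=Rn.from_quat(arm.current_tcp_rot()).as_matrix();T[:3,3]=arm.current_eef_pos();M=T@np.array(c['T_tool_cam'])
    else: M=np.linalg.inv(c['view'])
    return dict(f=f,cx=c['cx'],cy=c['cy'],M=M)
def ray(c,u,v,z):
    d=c['M'][:3,:3]@np.array([(u-c['cx'])/c['f'],-(v-c['cy'])/c['f'],-1]);o=c['M'][:3,3]
    return o+d*(z-o[2])/d[2]
def proj(c,p):
    x=np.linalg.inv(c['M'])@np.append(p,1); return np.array([c['cx']-c['f']*x[0]/x[2],c['cy']+c['f']*x[1]/x[2]])
def snap(name,n='wrist'):
    c=cam(n);im=arm.capture(n)[:,:,::-1].copy();cv2.imwrite(f'pics/{name}.png',im);np.save(f'pics/{name}.npy',c,allow_pickle=True);return c,im
def load(name): return np.load(f'pics/{name}.npy',allow_pickle=True).item(),cv2.imread(f'pics/{name}.png')
E
python3 - <<'E'
from h import *
c=cam('top')
for n,u,v,z in [('box',390,225,16),('lev',367,271,82),('piv',345,257,75),('handle',268,217,105),('cradle',422,295,0),('plate r',432,243,8),('plate l',285,240,8)]: print(n,ray(c,u,v,z))
a=ray(c,350,225,50); b=ray(c,422,295,30)
for name,p in (('w1',a),('w2',b)):
    for z in (380,330,280):
        try: arm.move_ptp([p[0]+67,p[1],z],q(0)); break
        except arm.PlanningError as e: print(e,z)
    arm.hold(.3); snap(name); print(arm.current_eef_pos(),arm.current_joints(),arm.current_t())
E
```

```text
box [ 614.3  -228.99   16.  ]
lev [ 464.2  -148.29   82.  ]
piv [507.77 -83.4   75.  ]
handle [627.31 146.14 105.  ]
cradle [ 394.04 -324.61    0.  ]
plate r [ 556.59 -360.83    8.  ]
plate l [571.23 103.18   8.  ]
[ 676.84 -100.98  380.01] [-0.18  0.71  0.88  0.68 -0.56  1.9  -1.21] 3.1167
[ 460.59 -318.87  379.83] [-0.07  0.43  1.05  1.18 -0.37  1.73 -0.69] 4.6417
```

View pics/w1.png

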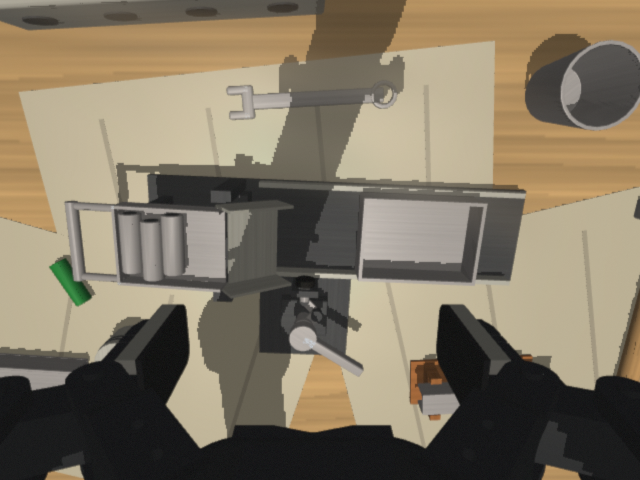

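View pics/w2.png

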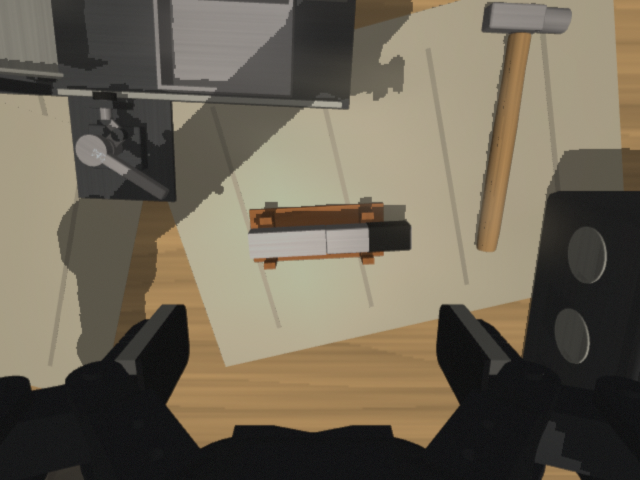

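The first wrist view shows the handle bar at (75,243), three grey pins at (128,243), (150,248) and (173,243), the spout, and the box at (420,240). It also shows the hub at (303,337) and the lever end at (360,372). The green pin at (70,282) lies on the bench outside the tray, so it is the look-alike. The second view shows the bar from (250,243) to its black end at (410,236), so the channel end faces world +y. I'll enlarge the station crop to confirm the pins and pick points.

```bash
python3 - <<'E'
import cv2
im=cv2.imread('pics/w1.png')[160:390,50:530]
im=cv2.resize(cv2.convertScaleAbs(im,alpha=1.4,beta=15),(800,383),interpolation=cv2.INTER_CUBIC)
im2=cv2.imread('pics/w2.png')[80:290,60:420]
b=cv2.resize(im2,(370,216),interpolation=cv2.INTER_CUBIC)
import numpy as np
o=np.zeros((600,800,3),np.uint8);o[:383]=im;o[384:600,:370]=b
cv2.imwrite('pics/crop1.png',o)
E
```

```text
(no output)
```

View pics/crop1.png

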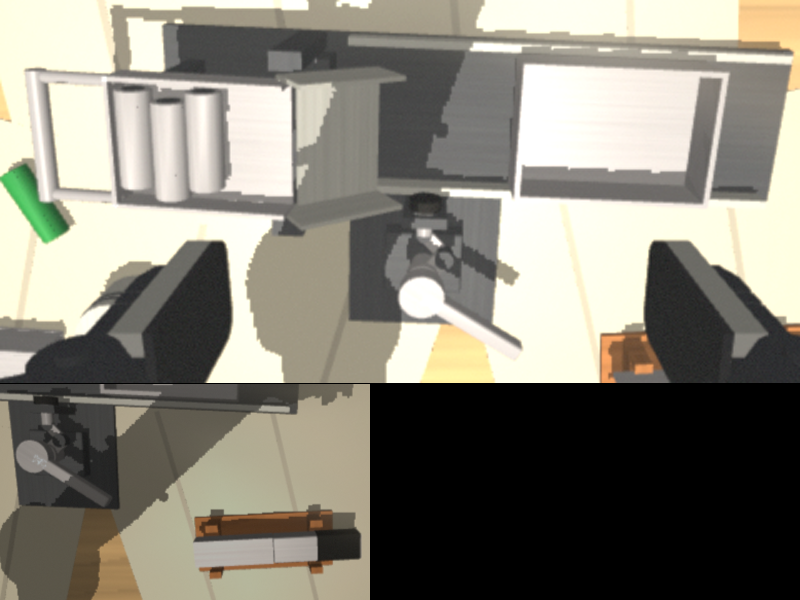

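The crop confirms the three grey steel pins in the tray at (128,243), (150,248) and (173,243); the green one on the bench is the decoy. Next I fit the station pose from the box rim, hub, lever and plate corners.

```bash
cat > fit.py <<'E'
from h import *
from scipy.optimize import least_squares
c,_=load('w1'); c2,_=load('w2')
px=lambda x,y:np.array([50+x/1.6667,160+y/1.6653])
def W(p,P): 
    ca,sa=np.cos(p[2]),np.sin(p[2]); return np.array([p[0]+ca*P[0]-sa*P[1],p[1]+sa*P[0]+ca*P[1],P[2]])
obs=[(c,px(726,74),(50,-70,57),1),(c,px(710,204),(-50,-70,57),1),(c,px(518,58),(50,70,57),1),(c,px(516,197),(-50,70,57),1),
(c,px(421,297),(-115,0,82),0),(c,px(520,350),(-115-85*np.sin(.55),-85*np.cos(.55),82),0),(c,px(768,200),(-60,-270,8),2),(c2,(92,150),(-115,0,82),0),
(c2,(167,192),(-115-85*np.sin(.55),-85*np.cos(.55),82),0)]
def pt(p,o): return W(p,np.array(o[2])+[0,p[3] if o[3]==1 else 0,0])
def res(p): return np.concatenate([proj(o[0],pt(p,o))-o[1] for o in obs if o[3]!=2])
r=least_squares(res,[610,-80,0,-110],loss='soft_l1',x_scale=[10,10,.1,10])
p=r.x
if __name__=='__main__':
    print(p,'box travel',140+p[3]); print(res(p).reshape(-1,2))
    ps=W(p,obs[6][2]);print('plate corner pred px',proj(c,ps),obs[6][1])
    # handle ends at z=105 in station frame
    R=np.array([[np.cos(p[2]),np.sin(p[2])],[-np.sin(p[2]),np.cos(p[2])]])
    for a in [(38,72),(48,198),(290,75),(290,214)]:
        X=ray(c,*px(*a),105);print('tray pt',X,R@(X-[p[0],p[1],0])[:2])
    # bar: top z=56
    E=[ray(c2,u,v,56) for u,v in [(249,243.5),(410.5,236.5)]]; d=E[0]-E[1]; print('bar ends',E,np.linalg.norm(d),np.arctan2(d[1],d[0]))
    for a in [(34,72),(44,200)]: print(px(*a))
E
python3 fit.py; cp fit.py fit_ok.py
python3 - <<'E'
from h import *
c,im=load('w2')
hsv=cv2.cvtColor(im,cv2.COLOR_BGR2HSV)
roi=np.zeros(im.shape[:2],np.uint8);roi[195:275,235:425]=1
steel=((hsv[:,:,1]<40)&(hsv[:,:,2]>100)).astype(np.uint8)*roi   # channel+solid top
wood=((hsv[:,:,0]<16)&(hsv[:,:,1]>130)).astype(np.uint8)*roi
blk=((hsv[:,:,2]<45)).astype(np.uint8)*roi
for n,m,z in(('steel',steel,56),('wood',wood,20),('blk',blk,56)):
    k=max(cv2.findContours(m,cv2.RETR_EXTERNAL,cv2.CHAIN_APPROX_NONE)[0],key=cv2.contourArea)
    b=cv2.boxPoints(cv2.minAreaRect(k));print(n,cv2.contourArea(k));print(b);print(np.array([ray(c,*x,z)[:2] for x in b]))
E
```

```text
[ 617.14  -92.47   -0.02 -132.71] box travel 7.286683753294227
[[ 0.74 -6.18]
 [-0.72 -1.1 ]
 [ 1.31  0.98]
 [-1.85  0.93]
 [ 1.19 -0.4 ]
 [ 1.59  2.13]
 [-0.63 -0.87]
 [-2.02  1.35]]
plate corner pred px [511.44 275.84] [510.79 280.1 ]
tray pt [666.25 142.38 105.  ] [ 44.61 235.74]
tray pt [584.57 148.5  105.  ] [-37.17 240.3 ]
tray pt [664.5 -10.6 105. ] [45.79 82.76]
tray pt [573.68  -5.51 105.  ] [-45.11  86.11]
bar ends [array([ 393.58, -244.76,   56.  ]), array([ 402.3 , -431.86,   56.  ])] 187.3047419948727 1.617397915786687
[ 70.4  203.24]
[ 76.4 280.1]
steel 3200.0
[[227.01 260.09]
 [235.71 206.63]
 [371.62 228.75]
 [362.92 282.22]]
[[ 373.24 -218.14]
 [ 437.07 -231.4 ]
 [ 411.47 -386.52]
 [ 345.71 -378.76]]
wood 1952.5
[[249.53 209.45]
 [380.14 202.29]
 [381.16 220.92]
 [250.55 228.08]]
[[ 426.52 -241.45]
 [ 435.66 -400.89]
 [ 412.39 -403.21]
 [ 403.04 -241.81]]
blk 1037.5
[[366.87 222.22]
 [407.59 219.31]
 [409.66 248.24]
 [368.94 251.15]]
[[ 419.17 -380.77]
 [ 422.66 -427.21]
 [ 388.12 -431.81]
 [ 384.5  -384.46]]
```

```bash
python3 - <<'E'
import cv2,numpy as np
I=cv2.imread('pics/w1.png')
f=lambda a:cv2.resize(cv2.convertScaleAbs(a,alpha=1.3,beta=10),None,fx=4,fy=4,interpolation=cv2.INTER_CUBIC)
a=f(I[170:245,340:530]);b=f(I[225:295,340:530])
c=cv2.hconcat([f(I[190:300,55:125])])
o=np.zeros((584,770,3),np.uint8);o[:300,:760]=a;o[302:582,:760]=b
cv2.imwrite('pics/crop2.png',o)
E
```

```text
(no output)
```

View pics/crop2.png

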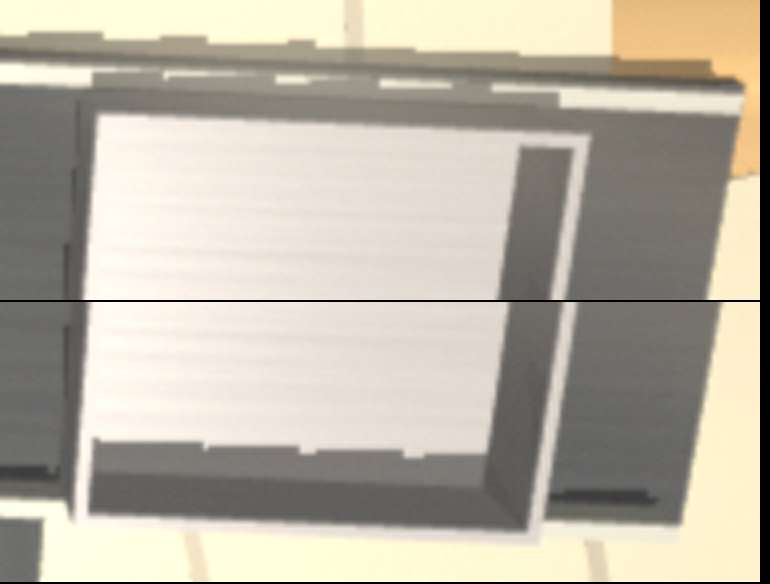

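```bash
python3 - <<'E'
s=open('fit.py').read()
a=s.index('obs=[');b=s.index("(c,px(421")
s=s[:a]+"obs=[(c,(488,204),(50,-70,57),1),(c,(475.3,285.3),(-50,-70,57),1),(c,(362.5,197),(50,70,57),1),(c,(358.8,279.5),(-50,70,57),1),\n"+s[b:]
open('fit.py','w').write(s)
E
python3 fit.py
```

```text
[ 617.    -95.06   -0.04 -131.52] box travel 8.479649857909266
[[-0.04 -1.92]
 [-0.21 -0.52]
 [ 1.71  0.08]
 [-0.82  0.81]
 [ 1.35 -0.35]
 [ 0.9   3.27]
 [-0.43 -0.8 ]
 [-2.62  2.81]]
plate corner pred px [511.78 279.95] [510.79 280.1 ]
tray pt [666.25 142.38 105.  ] [ 39.71 239.22]
tray pt [584.57 148.5  105.  ] [-42.14 242.07]
tray pt [664.5 -10.6 105. ] [44.09 86.29]
tray pt [573.68  -5.51 105.  ] [-46.86  87.75]
bar ends [array([ 393.58, -244.76,   56.  ]), array([ 402.3 , -431.86,   56.  ])] 187.3047419948727 1.617397915786687
[ 70.4  203.24]
[ 76.4 280.1]
```

Reading the crop at full-picture scale, the box rim corners are at (475,285), (488,204), (359,279) and (362,197). The fit is consistent, since the handle comes out at station y≈240 = 85+155. Next I push the box home and take a closer look at the lever.

```bash
cat >> h.py <<'E'
ST=[617.0,-95.06,-0.05]
def S(x,y,z,st=ST):
    a=st[2];return [st[0]+np.cos(a)*x-np.sin(a)*y,st[1]+np.sin(a)*x+np.cos(a)*y,z]
def inv(X,st=ST):
    a=st[2];d=np.array(X)[:2]-st[:2];return np.array([np.cos(a)*d[0]+np.sin(a)*d[1],-np.sin(a)*d[0]+np.cos(a)*d[1],X[2]])
E
python3 - <<'E'
from h import *
yaw=ST[2]
arm.grip(0.0,60)
arm.move_ptp(S(0,-240,130),q(yaw))
print(arm.servo_line(S(0,-240,32),rate=150,f_stop=15))
h=arm.servo_line(S(0,-110,32),rate=90,f_stop=25); print(h,inv(arm.current_eef_pos()),arm.current_contact_force())
h=arm.servo_line(S(0,-55,32),rate=40,f_stop=20); print(h,inv(arm.current_eef_pos()),arm.current_contact_force())
arm.hold(.3);print(inv(arm.current_eef_pos()),arm.current_contact_force())
p=inv(arm.current_eef_pos()); arm.servo_line(S(0,p[1]-15,32)); arm.servo_line(S(0,p[1]-15,200),rate=250)
for z in (300,):
    arm.move_ptp(S(-150+75,-30,z),q(yaw)); arm.hold(.3); c,_=snap('w3')
print([proj(c,S(*a)) for a in((-115,0,82),(-115-85*np.sin(.55),-85*np.cos(.55),82),(-50,-70,57),(50,-70,57))],arm.current_t())
E
```

```text
False
False [   0.46 -109.5    31.89] [-0.4   0.31  0.98]
True [ -0.44 -83.22  32.  ] [ 0.29 -1.64  0.83]
[ -1.17 -83.87  31.27] [-0.11  0.02 -0.26]
[array([278.82, 247.12]), array([358.2 , 292.98]), array([356.  , 170.91]), array([359.21,  52.11])] 12.1583
```

View pics/w3.png

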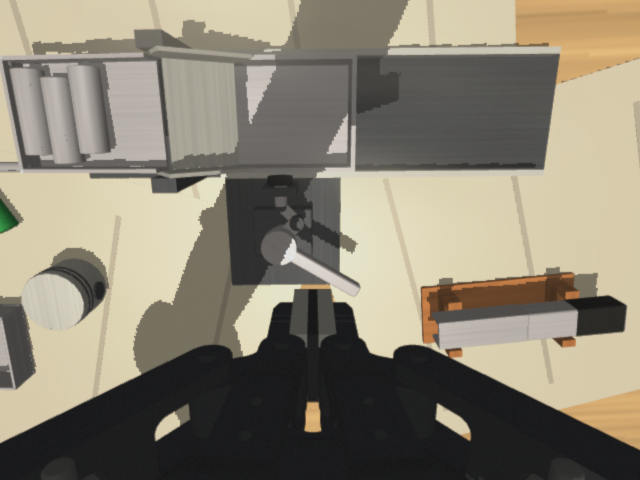

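The box is now under the spout: its rear rim sits at x≈353, at or slightly past the predicted home, and the force stop agrees. The hub is at (278,247), the lever tip about (357,290), and the bar runs (437,330) to (625,315). Next I measure the lever and bar precisely with masks.

```bash
python3 - <<'E'
from h import *
c,im=load('w3'); g=cv2.cvtColor(im,cv2.COLOR_BGR2HSV)
def rect(m,z,roi):
    r=np.zeros_like(m);x0,y0,x1,y1=roi;r[y0:y1,x0:x1]=m[y0:y1,x0:x1]
    r=cv2.morphologyEx(r,cv2.MORPH_OPEN,np.ones((3,3)))
    k=max(cv2.findContours(r,cv2.RETR_EXTERNAL,cv2.CHAIN_APPROX_NONE)[0],key=cv2.contourArea)
    b=cv2.boxPoints(cv2.minAreaRect(k));print(cv2.contourArea(k),b.tolist());P=np.array([ray(c,*x,z)[:2] for x in b]);print(P);return P
print('px',im[270,325],g[270,325],im[322,480],g[322,480],g[340,480],g[300,400])
lev=((g[:,:,1]<35)&(g[:,:,2]>110)).astype(np.uint8)
print('lever');P=rect(lev,82,(296,240,370,305))
m=P.mean(0);print(inv([*m,82]))
e=[P[1]-P[0],P[2]-P[1]];e=max(e,key=np.linalg.norm);print('dir in st',np.arctan2(e[1],e[0])-ST[2],'expected',-2.1208+np.pi)
hub=ray(c,278,247,82);print('hub st',inv(hub))
print('bar steel');rect(lev,56,(428,285,585,355))
for r in range(296,356,4): print(r,g[r,500].tolist(),end=' ')
E
```

```text
px [202 209 216] [ 15  17 216] [175 182 190] [ 14  20 190] [ 14  18 185] [ 24  43 226]
lever
854.5 [[287.1961669921875, 267.61968994140625], [296.6455078125, 250.85472106933594], [360.71099853515625, 286.96435546875], [351.26165771484375, 303.72930908203125]]
[[ 482.34  -95.5 ]
 [ 497.82 -105.06]
 [ 460.01 -161.91]
 [ 443.68 -152.77]]
[-144.17  -41.01   82.  ]
dir in st -2.1078111253266116 expected 1.020792653589793
hub st [-114.88    0.74   82.  ]
bar steel
3487.5 [[436.5632629394531, 322.6179504394531], [576.8226928710938, 309.1530456542969], [579.36669921875, 335.6528015136719], [439.10723876953125, 349.1177062988281]]
[[ 406.47 -240.71]
 [ 414.1  -381.14]
 [ 384.16 -387.3 ]
 [ 376.1  -244.23]]
296 [13, 152, 104] 300 [13, 156, 103] 304 [13, 152, 99] 308 [8, 13, 78] 312 [15, 13, 78] 316 [15, 17, 89] 320 [14, 18, 188] 324 [18, 18, 183] 328 [17, 19, 184] 332 [15, 19, 184] 336 [15, 20, 183] 340 [17, 19, 184] 344 [23, 49, 215] 348 [23, 49, 218] 352 [23, 49, 217]
```

```bash
cat >> h.py <<'E'
PV=np.array(S(-115,0.4,0))[:2]
A0=-2.165
BO=np.array([396.9,-333.5]); BA=1.621
def B(th,r=125): # bar origin on lever at angle th, bar x direction
    a=A0+th; return PV+r*np.array([np.cos(a),np.sin(a)]), a+np.pi
E
python3 - <<'E'
from h import *
for off in (0,-np.pi):
    for (o,a,z) in [(BO,BA,26),(BO,BA,150),(*B(0),57),(*B(0.55),57),(*B(1.1),57),(*B(1.1),150)]:
        r=arm.ik([*o,z],q((a+off+np.pi)%(2*np.pi)-np.pi)); print(off,o,None if r is None else r)
E
```

```text
0 [ 396.9 -333.5] [ 0.19  0.53  0.64  1.87 -0.4   0.87  1.07]
0 [ 396.9 -333.5] [ 0.08  0.37  0.76  1.74 -0.28  1.14  0.98]
0 [ 432.18 -192.49] [-0.26  0.43  0.82  1.97 -0.4   0.91  0.17]
0 [ 496.64 -213.79] [-0.09  0.52  0.63  1.79 -0.36  0.96  0.65]
0 [ 562.73 -198.26] [-0.02  0.59  0.48  1.62 -0.31  1.01  1.06]
0 [ 562.73 -198.26] [-0.06  0.5   0.54  1.52 -0.27  1.2   1.03]
-3.141592653589793 [ 396.9 -333.5] [ 0.01  0.62  0.9   1.88 -0.6   0.94 -1.9 ]
-3.141592653589793 [ 396.9 -333.5] [-0.19  0.55  1.22  1.75 -0.55  1.23 -1.92]
-3.141592653589793 [ 432.18 -192.49] [-0.52  0.66  1.26  1.98 -0.73  1.07 -2.66]
-3.141592653589793 [ 496.64 -213.79] [-0.42  0.77  1.2   1.8  -0.79  1.16 -2.13]
-3.141592653589793 [ 562.73 -198.26] [-0.36  0.79  1.07  1.63 -0.74  1.18 -1.74]
-3.141592653589793 [ 562.73 -198.26] [-0.4   0.72  1.18  1.53 -0.67  1.35 -1.79]
```

```bash
python3 - <<'E'
from h import *
arm.grip(0.75,60)
arm.move_ptp([*BO,120],q(BA))
print(arm.servo_line([*BO,26],rate=120,f_stop=10))
arm.grip(0.0,120); print('open',arm.current_opening(),arm.current_finger_force(),arm.current_eef_pos())
arm.servo_line([*BO,125],rate=120); arm.hold(.1);print(arm.current_contact_force(),arm.current_opening())
o,a=B(0)
arm.move_ptp([*o,125],q(a)); arm.hold(.4); c,im=snap('w4'); print(arm.current_eef_pos(),arm.current_t())
print(proj(c,[*PV,82]),[proj(c,[*(B(0,r)[0]),82]) for r in (85,40)])
cv2.imwrite('pics/w4v.png',im)
E
```

```text
False
open 0.33390744439139824 118.0388268828392 [ 397.25 -333.92   27.07]
[-1.21  0.7  -3.03] 0.32901115283267984
[ 432.09 -192.89  125.03] 18.35
[313.19 -29.51] [array([313.25, 187.92]), array([313.22,  79.94])]
```

View pics/w4.png

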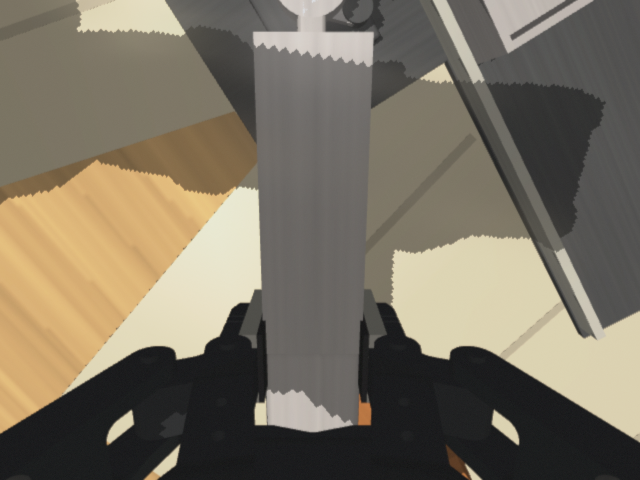

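The bar is in the gripper, with its mouth centred at (313,32). The lever shows beyond it, centred at about (311,20), so it is aligned. Next I lower it and throw the lever.

```bash
python3 - <<'E'
from h import *
c,_=load('w4'); m=ray(c,313.5,33,154); print('mouth r from axis',np.linalg.norm(m[:2]-PV), 'lever lateral px->mm', ray(c,311.5,20,82)[:2]-ray(c,313.2,20,82)[:2])
o,a=B(0)
hit=arm.servo_line([*o,58],rate=80,f_stop=12); p=arm.current_eef_pos(); print(hit,p,arm.current_contact_force())
if p[2]<66:
    z=p[2]+0.5
    for th in np.arange(.1,1.16,.1).tolist()+[1.13]:
        o,a=B(th); arm.servo_line([*o,z],q(a),rate=60)
        print(round(th,2),arm.current_contact_force(),arm.current_torque()[2],arm.current_eef_pos())
    arm.hold(.3); print(arm.current_contact_force(),arm.current_t(),arm.current_opening())
E
```

```text
mouth r from axis 35.92497139569719 lever lateral px->mm [-0.56  0.38]
False [ 432.65 -192.83   58.37] [-0.33 -0.36 -1.87]
0.1 [-1.33  0.84 -2.29] 0.046389954825980496 [ 442.44 -198.59   58.91]
0.2 [-4.27  3.22 -0.13] 0.21355367261298105 [ 452.07 -203.09   58.35]
0.3 [-7.49  2.53  0.2 ] 0.2998961343508512 [ 461.87 -206.77   57.76]
0.4 [-10.11   3.13   0.43] 0.4667434739750583 [ 472.25 -209.56   57.36]
0.5 [-11.3    2.99   1.55] 0.4356081298317606 [ 483.58 -211.71   57.09]
0.6 [-9.9   1.75  0.81] 0.4355748918869624 [ 496.23 -213.     57.07]
0.7 [-8.8   0.42 -1.5 ] 0.3165936493599157 [ 510.22 -213.08   57.22]
0.8 [-2.17 -0.92 -2.75] 0.10294713845403473 [ 526.81 -211.88   58.38]
0.9 [10.3   4.51 -7.37] -0.3972787770546039 [ 546.76 -205.62   60.25]
1.0 [ 3.86  2.92 -2.22] -0.22295478449367848 [ 553.84 -202.76   59.7 ]
1.1 [-0.61  0.02 -2.26] 0.056166316531720675 [ 561.6  -199.11   58.72]
1.13 [-0.05  0.13 -2.52] 0.016575103564985837 [ 565.44 -196.73   58.77]
[-0.73 -0.06 -2.36] 23.8333 0.3301477883019178
```

```bash
python3 - <<'E'
from h import *
p=arm.current_eef_pos(); o,a=B(1.13)
arm.servo_line([p[0],p[1],125],rate=120,f_stop=30); arm.hold(.3); c,im=snap('w5')
print(arm.current_eef_pos(),arm.current_contact_force())
def edges(n):
    _,i=load(n);s=cv2.Sobel(cv2.cvtColor(i,cv2.COLOR_BGR2GRAY),cv2.CV_32F,1,0);s=np.abs(s)
    for r in (150,260): 
        k=s[r-6:r+6].mean(0); print(n,r,240+k[240:285].argmax(),345+k[345:390].argmax())
edges('w4');edges('w5')
arm.move_ptp([*BO,125],q(BA)); arm.hold(.3); snap('w6'); edges('w6'); print(arm.current_eef_pos(),arm.current_t())
E
```

```text
[ 565.44 -196.44  124.39] [ 0.    0.16 -3.  ]
w4 150 257 369
w4 260 260 365
w5 150 257 369
w5 260 260 365
w6 150 249 369
w6 260 253 345
[ 397.76 -332.87  124.87] 26.1083
```

```bash
python3 -c "
import cv2
a=cv2.imread('pics/w5.png');b=cv2.imread('pics/w6.png')
cv2.imwrite('pics/v9.png',cv2.resize(cv2.hconcat([a,b]),(800,300),interpolation=cv2.INTER_AREA))"
```

```text
(no output)
```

View pics/v9.png

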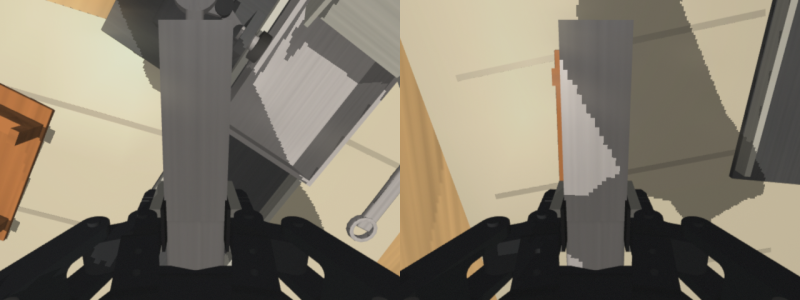

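The bar has not shifted in the grip (edges match the earlier picture), and it is above the cradle. I'll lay it down and check the lever.

```bash
python3 - <<'E'
from h import *
print(arm.servo_line([*BO,50],rate=120,f_stop=12))
print(arm.servo_line([*BO,26.5],rate=40,f_stop=8),arm.current_eef_pos(),arm.current_contact_force())
arm.grip(0.75,40); arm.hold(.2)
arm.servo_line([*BO,140],rate=150)
arm.move_ptp(S(-150+75,-30,300),q(ST[2])); arm.hold(.3); c,im=snap('w7'); print(arm.current_t())
g=cv2.cvtColor(im,cv2.COLOR_BGR2HSV)
for th in (0,.78,1.1): print(th,[proj(c,[*B(th,r)[0],82]).round() for r in (30,85)])
a=im[40:380,200:640];cv2.imwrite('pics/v10.png',cv2.resize(a,(776,600),interpolation=cv2.INTER_CUBIC))
c0,i0=load('w3'); m=lambda g:((g[:,:,1]<35)&(g[:,:,2]>110)).astype(np.uint8)
for I in(i0,im):
    M=m(cv2.cvtColor(I,cv2.COLOR_BGR2HSV)); r=np.zeros_like(M); r[285:355,428:585]=M[285:355,428:585]; r=cv2.morphologyEx(r,cv2.MORPH_OPEN,np.ones((3,3)))
    k=max(cv2.findContours(r,cv2.RETR_EXTERNAL,cv2.CHAIN_APPROX_NONE)[0],key=cv2.contourArea);print(cv2.minAreaRect(k))
# lever mask
M=m(g);r=np.zeros_like(M);r[178:300,240:420]=M[178:300,240:420];r=cv2.morphologyEx(r,cv2.MORPH_OPEN,np.ones((3,3)))
for k in cv2.findContours(r,cv2.RETR_EXTERNAL,cv2.CHAIN_APPROX_NONE)[0]:
    if cv2.contourArea(k)>80: print('blob',cv2.contourArea(k),cv2.minAreaRect(k))
E
```

```text
False
True [ 396.56 -332.99   27.08] [-0.57  0.7   4.36]
31.1583
0 [array([308., 264.]), array([358., 293.])]
0.78 [array([311., 240.]), array([372., 226.])]
1.1 [array([307., 230.]), array([361., 198.])]
((507.9649658203125, 329.1353759765625), (26.621610641479492, 140.90423583984375), 84.51641082763672)
((517.4708862304688, 328.0025939941406), (26.57322883605957, 119.59417724609375), 84.95755004882812)
blob 771.5 ((329.0862121582031, 217.14068603515625), (12.871529579162598, 71.78353881835938), 58.49573516845703)
```

View pics/v10.png

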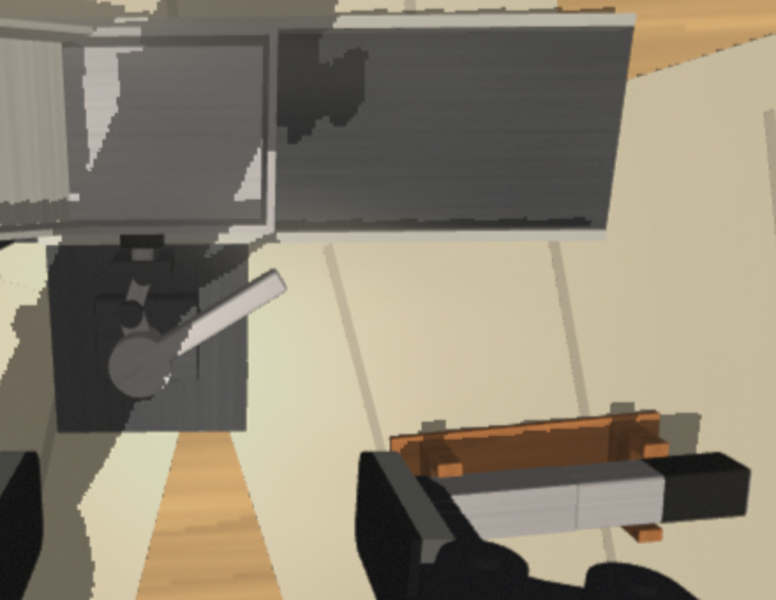

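The lever is locked (tip about (359,199), predicted (361,198)), and the bar lies in its cradle between the horns. Next is the tray.

```bash
python3 - <<'E'
from h import *
y=ST[2]; Q=q(y)
arm.grip(0.45,35)
arm.move_ptp(S(0,240,190),Q)
print(arm.servo_line(S(0,240,87),rate=120,f_stop=8),arm.current_eef_pos())
arm.grip(0.0,35); print('open',arm.current_opening(),arm.current_finger_force())
dz=arm.current_eef_pos()[2]-105
def to(th,rate): 
    arm.servo_line(S(0,85+155*np.cos(th),105+155*np.sin(th)+dz),Q,rate=rate)
for th in (.1,.2,.3,.4,.5,.6,.7,.8): to(th,70); 
print(arm.current_contact_force(),arm.current_opening(),inv(arm.current_eef_pos()),arm.current_t())
arm.hold(1.0); c,im=snap('w8'); snap('s8','scene'); snap('t8','top')
E
python3 - <<'E'
import cv2
E
```

```text
False [629.81 144.47  88.05]
open 0.1209680209420346 34.19295787811279
[2.21 8.08 5.43] 0.12301637303387489 [  1.03 197.68 200.96] 37.05
```

```bash
python3 - <<'E'
from h import *
Q=q(ST[2]); dz=-17.5
for th in (.7,.6,.5,.4,.3,.2,.1,0.02): arm.servo_line(S(0,85+155*np.cos(th),105+155*np.sin(th)+dz),Q,rate=70)
arm.servo_line(S(0,240,87),rate=30,f_stop=6)
print(arm.current_contact_force(),inv(arm.current_eef_pos()),arm.current_opening())
arm.grip(0.45,35); arm.hold(.2); arm.servo_line(S(0,240,200),rate=120)
arm.move_ptp(S(30,40,330),Q); arm.hold(.4); c,im=snap('w9'); print(arm.current_t())
# rectify station frame: plane z=105 (tray) and z=27 (box floor pins)
def rect(z,y0,y1,x0=-60,x1=60,s=1):
    ys,xs=np.arange(y1,y0,-s),np.arange(x1,x0,-s)
    mp=np.array([[proj(c,S(x,y,z)) for y in ys] for x in xs],np.float32); return cv2.remap(im,mp[...,0],mp[...,1],cv2.INTER_LINEAR)
T=rect(100,85,250);Bx=rect(27,-75,40)
cv2.imwrite('pics/T.png',T);cv2.imwrite('pics/B.png',Bx)
for n,P in(('tray',T),('box',Bx)):
    G=cv2.cvtColor(P,cv2.COLOR_BGR2GRAY); print(n)
    for r in range(20,105,14): print(''.join(f'{v:4d}' for v in G[r,::5]))
E
```

```text
[-0.62 -0.48  4.92] [  0.73 241.48  88.25] 0.1216106421475525
44.425
tray
 197 188 187 201 201 202 203 203 204 205 163  94  85 114 113 114 107  72  65  64  64  65  66  67  66  66  62  62  64  63  64  85  84
 157 181 103 201 202 203 204 205 206 206  91  68 161 173 174 174 175 175 176 177 177 179 180 182 183 185 187 188 189 192 193  94  95
 159 184 105 202 202 203 204 205 206 206  99  65 139 175 175 175 175 175 176 176 177 178 178 180 180 181 182 184 187 189  93  93  94
 156 185 107 202 202 204 205 205 206 207 106  66 144 173 173 173 173 174 173 173 174 174 175 176 178 179 181 183 185  98  92  93  93
 160 184 108 202 202 204 204 204 205 206 106  66 140 173 174 174 175 175 176 176 178 178 178 181 181 183 185 186  99  94  94  94  94
 143 186 110 202 203 202 204 204 205 205 119  65 115 172 173 174 174 175 175 176 177 178 181 182 183 185 186 120  93  94  95  94  95
 124 187 162 162 162 162 161 160 159 159 118  71  73  73  72  72  71  72  71  72  70  71  71  72  71  71  72  70  73  71  72  72  72
box
  98  99 102 102 102 111 195 197 189 187 186 176 190 188 188 186 186 151 150 149 129  93  92
  95  96  98  99  99 206 204 203 120 158 189 158 116  93  90  89 102 114 150 172 161 107  89
  93  95  97  97 208 211 209 208 121 161 190 157 146 132 173 193 145 111 152 177 159 102  83
  92  94  96 211 214 213 210 209 120 163 187 155 111 134 176 188 146 110 156 180 159 102  74
  93  93 118 212 211 209 208 207 124 165 180 154 125 136 177 181 144 113 160 179 157 104  72
  92 103 197 214 215 214 213 211 159 166 173 154 176 138 173 175 144 188 177 177 168  76  69
  93  89  81  82  79  79  79  78  78  78  78  77  78  76  76  76  76  76  76  77  77  66  65
```

The tray floor is now clear, and the box shows three separate pin profiles lying side by side along x. The gripper is well clear of everything, so I'm handing in.

```bash
python3 -c "
from cell import arm
print(arm.close_job(),arm.current_t())"
```

```text
the job is handed in; nothing more can be done
the job is handed in; nothing more can be done
```

The job is done and handed in at about 44 s: box home, lever locked with the bar, bar back in its cradle, all three pins in the box, and the tray down and released; I checked the lever just after the throw but not again after tipping the tray.

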